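Hook the long shelf bracket into the slotted upright

TASK

Take the longer of the two metal shelf brackets, hook both its claws into the two slots of the upright and press it down until it is fully seated and the spring catch has snapped out over the upper claw, then let go of it. Leave the shorter bracket where it stands.

Things in the scene. Friction and masses are not known exactly. Their poses are not given: they have to be found in the camera images.
- long_bracket_centre (a point): The bracket to hang (sizes in mm): loose aluminium box section on its flat foot, right way up; body 170 long (x), 30 wide (y), 80 high, about 0.35 kg. Point: body centre, 40 above its underside, 85 from the flat rear face. x points to the rear face and claws, z up. Grip the parallel sides at the centre, in the upper 40. Front tip: upturned lip, 8 high.
- long_bracket_claw (a point): (mm) On the rear face, underside of the upper claw's tongue (28 above the centre; lower claw's is 54 lower). Claws: 8 wide, stick out 17; tongue 7 high, hook turns down 11 below the tongue. Hooks slope inside, so lowering draws the rear face to the upright; to pass behind the plate the rear face must be within 5 mm of the upright's face.
- short_bracket_centre (a point): The short bracket, to be left alone: same make, width, height and claws, but the body is only 100 mm long. Point: body centre, 40 mm above the underside; x towards its claws. The two brackets may stand in either order.
- upright_sill (a point): Fixed steel upright (mm): 60 wide, 172 high, front plate 5 thick, foot plate 8 high, 25 out in front. Two slots one over the other, 32 wide, 42 high, sills 54 apart. Point: front face, middle of the upper slot's lower edge (sill), 118 above the bench. x points level into the upright, z up. Claws enter raised 23 (13 to 33); seated, the tongues rest on the sills: upper claw point at this point.
- catch (a joint): Spring catch inside the upright behind the upper slot, in m: 0 = sprung out, 0.014 = fully back. Flat underside 10 mm above the sill, sloped top. The entering upper claw pushes it back about 8 mm (light spring, under 1 N); when the claw is right down it snaps out over the tongue and reads about 0. A downward press of 3 to 15 N seats it. Let go, the hung bracket's tip may droop a few mm.

How it is judged (in metres and radians):
At the end, for the whole second after the job is handed in: The long bracket hangs at rest on the upright with both claws seated: its centre 75 to 98 mm in front of the upper sill, within 25 mm sideways and 23 to 42 mm below the sill, its length within 0.25 rad of square to the upright, and the spring catch out over the upper claw (within 3 mm) (x of long_bracket_centre in the frame of upright_sill between -0.098 and -0.075 m and y of long_bracket_centre in the frame of upright_sill between -0.025 and 0.025 m and z of long_bracket_centre in the frame of upright_sill between -0.042 and -0.023 m and angle between the x axis of long_bracket_centre and the x axis of upright_sill, either way round below 0.25 rad and value of joint catch below 0.003 m and linear speed of long_bracket below 0.02 m/s); the robot touches nothing.
It fails at once if the shorter bracket is moved by more than 30 mm (distance of short_bracket_centre from where it was at the start of the episode above 0.03 m).
It also fails if it takes over 37 s, if anything falls off the work surface, if the arm or the gripper's body presses on something with over 40 N, if the wrist force passes 120 N, or if a joint passes its speed limit or range.

ROBOT

A 6-joint arm with a two-finger parallel gripper is mounted at the origin on a cart in front of the work surface, level with it; the furniture and walls round the work are solid. World frame = base frame: x ahead of the robot, y to its left, z up, the work surface at z = 0. Lengths are in m, angles in degrees, forces in N, time in s.
With the tool pointing down it reaches from about 0.4 to 0.825 m from the base axis. Payload 7 kg.
Tool frame: the origin (TCP) lies at the centre of the arm's flange, where the gripper is bolted on; the fingertips stand 178 mm ahead of it and the grasp point (between the pads) lies 159 mm ahead of it; x points along the fingers, y is the direction in which the jaws open and shut, and the axes are right-handed (so a half turn about x gives the same grasp; the last joint's range is limited). The gripper opens to 88 mm and grips with 3 to 60 N. Pads are 19 mm wide; open, the fingers measure 130 mm over their backs; the gripper's body (78 mm by 193 mm) begins 47 mm behind the grasp point.
Start: joints at [81.194, 20.546, 0.682, 0, -70.136, -16.507], TCP at [0.289, 0.61, 0.405] pointing down, gripper open.
Joint ranges: [-176.03, 176.03], [-82.01, 121.73], [-58.28, 71.71], [-173.87, 95.51], [-174.79, -0.11], [-173.66, 173.66]. Speed limits (degrees/s): [136.94, 136.94, 172.46, 180, 180, 180].

INTERFACE

Orientations are given as [roll, pitch, yaw] about the fixed x, y, z axes, in that order (R = Rz(yaw) Ry(pitch) Rx(roll)).
In Python, from plant import ctrl gives the robot as it stands. The module is installed in compiled form; this text tells all that it offers.
- The arm moves only by the shell command python3 -m inch 'ROWS'. ROWS is JSON, one flat list of numbers, 7 for each row, row after row: the shift along the tool's x, y, z in m, then the turn, a rotation vector about the tool's x, y, z in degrees, then the finger opening in m, from 0 to 0.0876. In form: [dx, dy, dz, rx, ry, rz, hand, dx, dy, dz, rx, ry, rz, hand, ...]. A call has 1 to 20 rows; each row shifts and turns the pose as measured when the row begins, along the tool's axes as they then stand; what a row does not reach is not made up. A row lasts 1/8 s, in which the tool goes at most 62.5 mm and 10.7 degrees, less where a joint would pass 70% of its speed; a pose out of reach is approached as far as the arm can. A call with a gripper value outside its range is refused whole. The fingers move at their own pace and stop on an object; the grip force is fixed at half the most. Time passes only in rows, so rows that do not move let the fingers close. It gives the time, the measured TCP pose, the force and the opening at its end, in the units of the state.
- ctrl.get_obs(): the state, without advancing time (a new reading comes with each control period).
- ctrl.snapshot(name): name is "scene" or "top"; returns a dict with "color" (420x560x3 uint8, red, green, blue), "depth" (420x560 float32, m along the optical axis (not along the pixel's ray), 0 where there is no reading), "K" (3x3 intrinsics, pixels), "k1" (the pictures are not rectified: a ray, as slopes to the right and down, at radius r is drawn at 1 + k1 r^2 times it, then the intrinsics apply), "position" and "attitude" of the camera in the world. Camera axes: x right, y up, looking along -z (the intrinsics and any distortion apply to the point x, -y, -z); pixel columns grow to the right and rows downward; lengths in m; the calibration is good to about 2 mm. A picture is of the moment at which its call begins.
- ctrl.close_job(): hands the job in, once; it reports no verdict.
The state is a dict: "clock": time; "joint_pos": joint angles; "qvel": joint speeds; "tau": joint torques, N m; "tool_pos": TCP position; "orientation": TCP orientation; "force": force on the tool from outside, world axes, zero at the start; "moment": the same for the moment, N m; "opening": finger opening in m.
Only numpy, scipy, OpenCV 4.12 (cv2) and the standard library are available. Lean on these libraries where they do the work, as an engineer would, in place of code of your own. Each camera call takes 0.05 s, during which the arm holds its last target.

## Working session

There is one attempt and no reset: what is moved stays moved. The work goes in short steps, Python scripts to look and compute and a shell command to move; the robot and the scene stay as the last step left them, time stands still between calls to the robot, and variables do not carry over. Pictures are saved under pics/ and viewed, and the job is handed in when it is done.

```bash
mkdir -p pics
python3 - <<'E'
from plant import ctrl
import cv2,numpy as np,pickle
o=ctrl.get_obs();print(o)
for n in("scene","top"):
    s=ctrl.snapshot(n);pickle.dump(s,open(n+"0.pkl","wb"))
    cv2.imwrite(f"pics/{n}0.png",s["color"][:,:,::-1]);print(n,s["K"],s["k1"],s["position"],s["attitude"])
E
```

```text
{'clock': 0.0, 'joint_pos': array([ 8.11950640e+01,  2.05899461e+01,  6.34684845e-01, -2.15040444e-02,
       -7.01363349e+01, -1.65071197e+01]), 'qvel': array([ 0.06105247, -0.01079027, -0.06191264,  0.00491221,  0.06353318,
       -0.0160686 ]), 'tau': array([ 1.12585494e-03, -5.82714951e+01,  2.93047857e+01,  6.99664369e+00,
        6.93904716e-03, -1.66024356e-04]), 'tool_pos': array([0.28850532, 0.61001724, 0.40374183]), 'orientation': array([  94.06302443,   89.90619877, -111.25635418]), 'force': array([ 0.79025489, -0.29195569,  0.23054725]), 'moment': array([ 7.34431938e-05,  1.30935095e-02, -3.78288812e-02]), 'opening': 0.08780191622900627}
scene [[403.74769616   0.         270.45944447]
 [  0.         403.74769616 209.98464769]
 [  0.           0.           1.        ]] 0.03742991136108265 [0.18733849 0.27946677 0.71709904] [ 4.67251648e+01  5.26145032e-02 -1.39711487e+02]
top [[480.64098041   0.         281.70192272]
 [  0.         480.64098041 214.33073772]
 [  0.           0.           1.        ]] -0.017226125828669364 [ 0.50251827 -0.21016079  1.0376396 ] [  5.60790791   0.82201242 -90.31065472]
```

View pics/scene0.png

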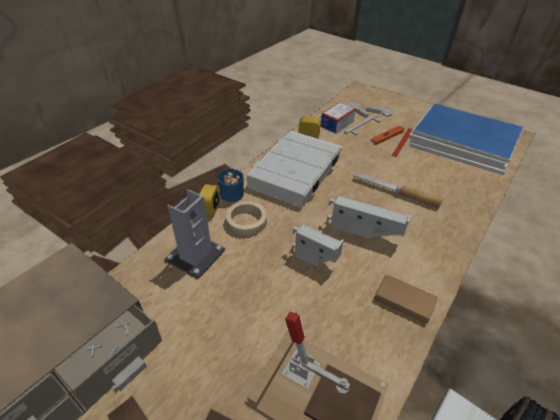

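View pics/top0.png

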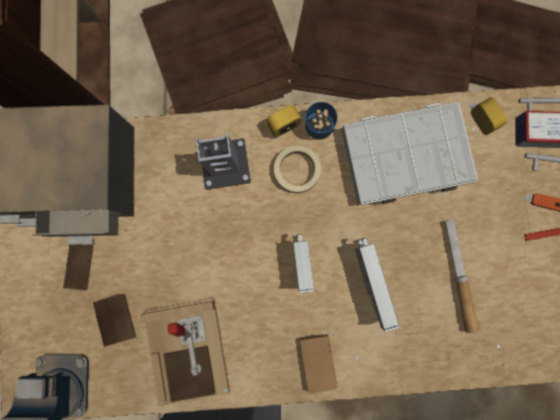

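The scene view shows the upright at about (195,235), the short bracket at (317,245) and the long one at (367,218). In the top view the upright is at (222,163), the short bracket at (303,264), and the long one at (378,285) with its claws at the upper end.

```bash
cat > h.py <<'E'
import numpy as np,cv2,pickle
from scipy.spatial.transform import Rotation as R
def rays(s,uv):
    K=s["K"];uv=np.asarray(uv,float).reshape(-1,2)
    d=(uv-[K[0,2],K[1,2]])/[K[0,0],K[1,1]];p=d.copy()
    for _ in range(20): p=d/(1+s["k1"]*(p**2).sum(1,keepdims=True))
    return p
def rot(s): return R.from_euler('xyz',s["attitude"],degrees=True)
def onplane(s,uv,z):
    p=rays(s,uv);v=rot(s).apply(np.c_[p[:,0],-p[:,1],-np.ones(len(p))])
    t=(z-s["position"][2])/v[:,2];return s["position"]+v*t[:,None]
def cloud(s):
    h,w=s["depth"].shape;vv,uu=np.mgrid[:h,:w]
    p=rays(s,np.c_[uu.ravel(),vv.ravel()]);d=s["depth"].ravel()[:,None]
    P=rot(s).apply(np.c_[p[:,0],-p[:,1],-np.ones(len(p))]*d)+s["position"]
    P[d[:,0]<=0]=np.nan
    return P.reshape(h,w,3)
def load(n): return pickle.load(open(n+".pkl","rb"))
E
python3 - <<'E'
from h import *
np.set_printoptions(precision=4,suppress=True)
s=load("top0");P=cloud(s)
for (u,v) in [(303,265),(378,285),(222,165),(362,241),(298,237),(240,280),(210,145),(205,150),(228,147)]: print(u,v,P[v,u])
C={}
for n in("top0","scene0"):
    s=load(n);C[n]=cloud(s)
    big=cv2.resize(s["color"],None,fx=4,fy=4,interpolation=cv2.INTER_CUBIC)[:,:,::-1]
    for nm,(u,v) in ({"up":(222,163),"br":(345,280)} if n=="top0" else {"up":(195,230),"br":(350,240)}).items():
        u0,v0=max(0,u-70),max(0,v-60); cv2.imwrite(f"pics/{n}_{nm}.png",big[v0*4:v0*4+480,u0*4:u0*4+560])
for n,P in C.items():
    for nm,(u0,u1,v0,v1) in ({"long":(345,405,230,335),"short":(285,320,225,300)} if n=="top0" else {"long":(320,415,185,245),"short":(285,345,215,270)}).items():
        Q=P[v0:v1,u0:u1].reshape(-1,3);Q=Q[np.abs(Q[:,2]-.08)<.006]
        rect=cv2.minAreaRect(Q[:,:2].astype(np.float32)*1000);print(n,nm,len(Q),rect,np.median(Q[:,2]))
E
```

```text
303 265 [ 0.4955 -0.2386  0.0798]
378 285 [ 0.4554 -0.3859  0.0799]
222 165 [ 0.6921 -0.0804  0.1085]
362 241 [ 0.5426 -0.3573  0.0731]
298 237 [ 0.5512 -0.2292  0.0763]
240 280 [ 0.4636 -0.1057  0.0009]
210 145 [ 0.7285 -0.059   0.1246]
205 150 [ 0.7287 -0.0419  0.0823]
228 147 [ 0.7126 -0.1001  0.1722]
top0 long 1359 ((459.5931396484375, -384.9674377441406), (181.2389373779297, 30.730409622192383), 15.438641548156738) 0.08039152101972691
top0 short 771 ((499.34393310546875, -237.7550506591797), (112.66743469238281, 29.927061080932617), 6.562624454498291) 0.08039243114401817
scene0 long 994 ((434.4979553222656, -333.7664489746094), (181.12522888183594, 164.1173095703125), 23.802799224853516) 0.08027606351709993
scene0 short 553 ((497.9455871582031, -237.32525634765625), (114.88262176513672, 32.2143440246582), 6.760150909423828) 0.07993631388793221
```

View pics/top0_up.png

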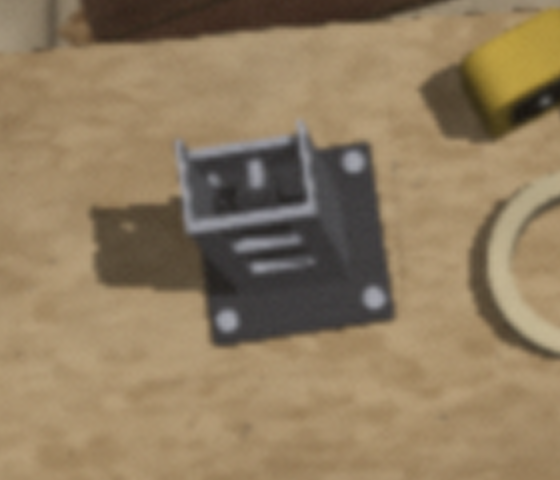

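View pics/top0_br.png

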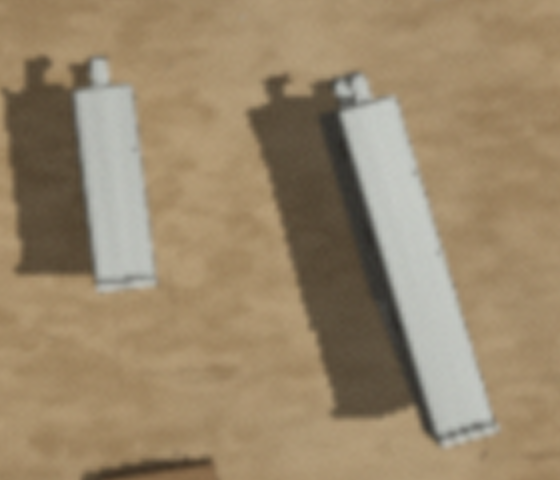

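View pics/scene0_up.png

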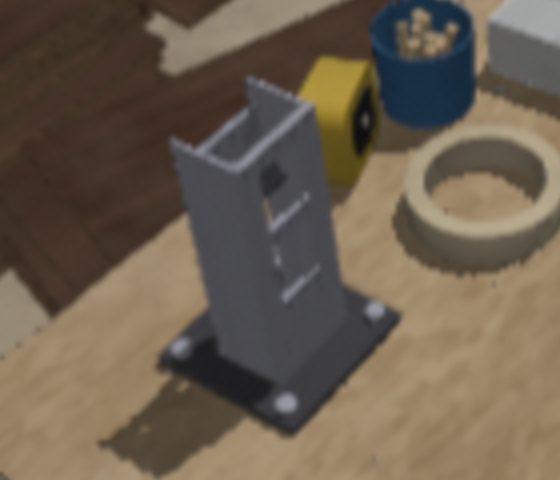

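View pics/scene0_br.png

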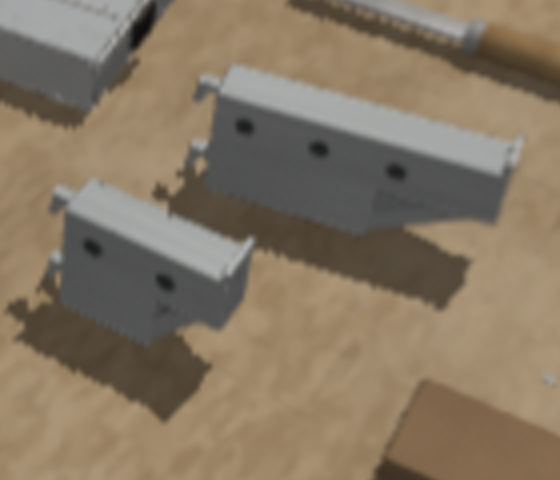

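Run:
```python
from h import *
np.set_printoptions(precision=4,suppress=True)
T=load("top0");S=load("scene0");CT=cloud(T);CS=cloud(S)
def body(Q):
    Q=Q[(Q[:,2]>.0765)&(Q[:,2]<.084)]
    c,size,a=cv2.minAreaRect(Q[:,:2].astype(np.float32)*1000)
    m=Q[:,:2].mean(0);w=np.linalg.svd(Q[:,:2]-m,full_matrices=False)[2][0];w*=np.sign(w[0]);n=np.array([-w[1],w[0]])
    a_=(Q[:,:2]-m)@w;b_=(Q[:,:2]-m)@n
    print("yaw",np.degrees(np.arctan2(w[1],w[0])),"along",a_.min(),a_.max(),"across",b_.min(),b_.max(),"m",m)
    h=np.histogram(a_,np.arange(-.11,.111,.005));print(h[0])
    # edges in slices
    ks=np.linspace(-.07,.07,15) ; mid=[]
    for k in ks:
        j=np.abs(a_-k)<.005
        if j.sum()>8: mid.append([k,(b_[j].min()+b_[j].max())/2,b_[j].max()-b_[j].min()])
    mid=np.array(mid);f=np.polyfit(mid[:,0],mid[:,1],1);print("centreline",f,"width",mid[:,2].mean())
body(CT[230:335,345:405].reshape(-1,3))
Q=CS[185:245,320:415].reshape(-1,3);body(Q[(Q[:,1]<-.3)&(Q[:,0]>.35)])
# corners by colour, z=.08
o=np.array([275,220])
for px in [(342,112),(394,97),(440,437),(495,425),(350,80),(350,100)]: print(px,onplane(T,o+np.array(px)/4,.08)[0])
print("front lip") 
# upright
for C,(u0,u1,v0,v1) in ((CT,(195,240,140,180)),(CS,(165,225,185,275))):
    Q=C[v0:v1,u0:u1].reshape(-1,3);Q=Q[np.isfinite(Q).all(1)]
    tp=Q[(Q[:,2]>.168)];print("top",len(tp),cv2.minAreaRect(tp[:,:2].astype(np.float32)*1000),tp[:,2].max())
    np.save("up%d.npy"%(C is CS),Q)
o=np.array([152,103])
for px in [(190,230),(316,213),(185,216),(300,205)]: print(px,onplane(T,o+np.array(px)/4,.172)[0])
for px in [(213,345),(393,318),(373,143)]: print("foot",px,onplane(T,o+np.array(px)/4,.008)[0])
o=np.array([125,170])
for px in [(240,170),(315,108),(175,143)]: print(px,onplane(S,o+np.array(px)/4,.172)[0])
```

```text
yaw 15.638818421368725 along -0.08399303943214195 0.09720211265515813 across -0.015742865285002784 0.014971044917833855 m [ 0.4531 -0.3863]
[ 0  0  0  0  0 28 38 41 37 40 39 37 36 42 40 36 36 41 35 36 36 38 40 38
 38 38 38 35 36 37 36 39 38 38 39 36 36 39 29  0  2  4  0  0]
centreline [ 0.0004 -0.0003] width 0.029725817979845894
yaw 15.55182990848083 along -0.08360504869022652 0.09533721608926118 across -0.01927439490291889 0.01645801834825026 m [ 0.4489 -0.3859]
[ 0  0  0  0  0  7 24 21 24 23 26 24 23 27 23 24 22 23 22 22 24 23 21 22
 20 24 20 20 23 23 17 22 22 18 23 21 21 19 22  4  1  1  0  0]
centreline [-0.0034 -0.0017] width 0.03202173122021032
(342, 112) [ 0.5284 -0.353   0.08  ]
(394, 97) [ 0.5357 -0.3789  0.08  ]
(440, 437) [ 0.3696 -0.3975  0.08  ]
(495, 425) [ 0.3753 -0.4245  0.08  ]
(350, 80) [ 0.5443 -0.3573  0.08  ]
(350, 100) [ 0.5343 -0.3571  0.08  ]
front lip
top 171 ((709.7428588867188, -72.49455261230469), (39.63762664794922, 60.9050407409668), 5.839819431304932) 0.17706384566576772
top 171 ((711.3975830078125, -72.7403564453125), (46.149658203125, 60.66765213012695), 7.8154296875) 0.17532287716270067
(190, 230) [ 0.6879 -0.0478  0.172 ]
(316, 213) [ 0.6953 -0.1057  0.172 ]
(185, 216) [ 0.6945 -0.0454  0.172 ]
(300, 205) [ 0.6991 -0.0983  0.172 ]
foot (213, 345) [ 0.6595 -0.0303  0.008 ]
foot (393, 318) [ 0.6736 -0.1281  0.008 ]
foot (373, 143) [ 0.7706 -0.117   0.008 ]
(240, 170) [ 0.6849 -0.0485  0.172 ]
(315, 108) [ 0.6908 -0.1035  0.172 ]
(175, 143) [ 0.7244 -0.0406  0.172 ]
```

Run:
```python
from h import *
np.set_printoptions(precision=4,suppress=True)
for k in(0,1):
    Q=np.load("up%d.npy"%k);a=np.radians(7.5);w=np.array([np.cos(a),np.sin(a)]);n=np.array([-w[1],w[0]])
    c=np.array([.6915,-.0767])
    for it in range(3):
        X=(Q[:,:2]-c)@w;Y=(Q[:,:2]-c)@n
        F=(np.abs(X)<.006)&(np.abs(Y)<.03)&(Q[:,2]>.015)&(Q[:,2]<.168)
        f=np.polyfit(Y[F],X[F],1);r=X[F]-np.polyval(f,Y[F])
        c=c+w*f[1];a-=f[0];w=np.array([np.cos(a),np.sin(a)]);n=np.array([-w[1],w[0]])
    X=(Q[:,:2]-c)@w;Y=(Q[:,:2]-c)@n
    F=(np.abs(X)<.005)&(Q[:,2]>.015)&(Q[:,2]<.168)
    print(k,F.sum(),"yaw",np.degrees(a),"c",c,"resid",r.std(),"Y",np.percentile(Y[F],[0,1,50,99,100]))
    G=(Q[:,2]>.05)&(X>-.01)
    print("all Y",np.percentile(Y[G],[0,1,5,95,99,100]))
    T=(Q[:,2]>.169)&(Q[:,2]<.176);print("top Y",Y[T].min(),Y[T].max(),"X",X[T].min(),X[T].max(), np.median(Q[T,2]))
```

```text
0 449 yaw 8.798773784528233 c [ 0.6922 -0.0766] resid 0.0014425636492400274 Y [-0.0286 -0.0283  0.0012  0.0313  0.032 ]
all Y [-0.0287 -0.0286 -0.0284  0.0292  0.0312  0.032 ]
top Y -0.028544537097448665 0.0316130235612895 X -0.001273945807112854 0.039178512252108715 0.1727547978818676
1 901 yaw 9.226151212253065 c [ 0.6902 -0.0769] resid 0.0012170547788456169 Y [-0.0305 -0.0286  0.0053  0.0321  0.0333]
all Y [-0.1868 -0.1633 -0.1425  0.0316  0.0323  0.0333]
top Y -0.02966647647578203 0.03138563951737204 X -0.0012638126247520992 0.04534732260293558 0.1724124611476821
```

```bash
cat >> h.py <<'E'
def toolR(yaw):  # tool down, tool y axis at heading 'yaw'+90 in world (bracket x yaw)
    a=np.radians(yaw);y=np.array([-np.sin(a),np.cos(a),0]);x=np.array([0,0,-1.]);return R.from_matrix(np.c_[x,y,np.cross(x,y)])
def delta(o,pos,Rt):
    R0=R.from_euler('xyz',o["orientation"],degrees=True)
    return R0.inv().apply(np.asarray(pos)-o["tool_pos"]),(R0.inv()*Rt).as_rotvec(degrees=True)
E
python3 - <<'E'
from h import *
from plant import ctrl
np.set_printoptions(precision=4,suppress=True)
o=ctrl.get_obs();R0=R.from_euler('xyz',o["orientation"],degrees=True);print(R0.as_matrix())
for yw in (15.6,195.6):
  for p in ([.5,.15,.4],[.453,-.3863,.4]): print(yw,delta(o,p,toolR(yw)))
C=cloud(load("top0"));Q=C.reshape(-1,3);Q=Q[np.isfinite(Q).all(1)]
H,_,_=np.histogram2d(Q[:,0],Q[:,1],[1,1]) if 0 else (0,0,0)
for x0 in np.arange(.2,.9,.1):
    print("%.1f"%x0,[("%.2f"%Q[j,2].max() if (j:=(Q[:,0]>=x0)&(Q[:,0]<x0+.1)&(Q[:,1]>=y0)&(Q[:,1]<y0+.1)).any() else "--") for y0 in np.arange(-.7,.4,.1)])
C=cloud(load("scene0"));Q=C.reshape(-1,3);Q=Q[np.isfinite(Q).all(1)]
for x0 in np.arange(.2,.9,.1):
    print("%.1f"%x0,[("%.2f"%Q[j,2].max() if (j:=(Q[:,0]>=x0)&(Q[:,0]<x0+.1)&(Q[:,1]>=y0)&(Q[:,1]<y0+.1)).any() else "--") for y0 in np.arange(-.7,.7,.1)])
E
```

```text
[[-0.0005 -0.4276 -0.9039]
 [-0.0014 -0.9039  0.4276]
 [-1.      0.0014 -0.0002]]
15.6 (array([ 0.0044,  0.3254, -0.3879]), array([139.0815,  -0.1049,  -0.0265]))
15.6 (array([ 0.0051,  0.8303, -0.5747]), array([139.0815,  -0.1049,  -0.0265]))
195.6 (array([ 0.0044,  0.3254, -0.3879]), array([-40.9185,   0.0209,  -0.0827]))
195.6 (array([ 0.0051,  0.8303, -0.5747]), array([-40.9185,   0.0209,  -0.0827]))
0.2 ['0.01', '0.01', '0.01', '0.03', '0.03', '0.01', '0.07', '0.04', '0.01', '0.15', '0.15']
0.3 ['0.02', '0.03', '0.09', '0.09', '0.03', '0.01', '0.17', '0.18', '0.03', '0.02', '0.02']
0.4 ['0.01', '0.03', '0.09', '0.09', '0.09', '0.01', '0.05', '0.05', '0.02', '0.02', '0.01']
0.5 ['0.01', '0.02', '0.01', '0.09', '0.09', '0.01', '0.01', '0.01', '0.15', '0.16', '0.16']
0.6 ['0.05', '0.05', '0.05', '0.05', '0.03', '0.18', '0.18', '0.01', '0.16', '0.16', '0.16']
0.7 ['0.07', '0.06', '0.05', '0.07', '0.07', '0.18', '0.18', '0.01', '0.16', '0.16', '0.16']
0.8 ['0.07', '0.05', '0.05', '0.07', '0.07', '0.07', '0.01', '0.01', '0.16', '0.16', '--']
0.2 ['0.00', '0.00', '0.00', '0.02', '0.03', '0.00', '0.06', '0.03', '--', '--', '--', '--', '--', '--']
0.3 ['0.01', '0.03', '0.09', '0.09', '0.03', '0.00', '0.17', '0.17', '0.02', '--', '--', '--', '--', '--']
0.4 ['0.01', '0.03', '0.08', '0.08', '0.09', '0.00', '0.04', '0.04', '0.02', '0.00', '--', '--', '--', '--']
0.5 ['0.00', '0.02', '0.01', '0.08', '0.08', '0.00', '0.00', '0.00', '0.16', '0.16', '0.16', '--', '--', '--']
0.6 ['0.05', '0.05', '0.05', '0.05', '0.03', '0.17', '0.17', '0.00', '0.16', '0.16', '0.16', '--', '--', '--']
0.7 ['0.07', '0.05', '0.05', '0.06', '0.07', '0.17', '0.18', '0.00', '0.16', '0.16', '0.15', '--', '--', '--']
0.8 ['0.07', '0.05', '0.05', '0.07', '0.07', '0.07', '0.00', '0.00', '0.15', '0.15', '--', '--', '--', '--']
```

Run:
```python
from h import *
from plant import ctrl
from scipy.optimize import fsolve
np.set_printoptions(precision=4,suppress=True)
o=ctrl.get_obs();R0=R.from_euler('xyz',o["orientation"],degrees=True)
N=24;goal=np.array([.453,-.3863]);st=R.from_rotvec([139.1/N,0,0],degrees=True)
def sim(d):
    p=o["tool_pos"].copy();r=R0;L=[]
    for _ in range(N): p=p+r.apply([0,d[0],d[1]]);r=r*st;L.append(p)
    return np.array(L)
d=fsolve(lambda d:sim(d)[-1][:2]-goal,[.03,-.05]);print(d,139.1/N);L=sim(d);print(np.c_[L,np.hypot(L[:,0],L[:,1])][::3])
```

```text
[-0.0107 -0.0534] 5.795833333333333
[[ 0.3414  0.5969  0.4038  0.6876]
 [ 0.4884  0.5266  0.4039  0.7182]
 [ 0.6076  0.4156  0.404   0.7361]
 [ 0.6882  0.274   0.4041  0.7407]
 [ 0.7228  0.1148  0.4043  0.7319]
 [ 0.7083 -0.0474  0.4045  0.7099]
 [ 0.6459 -0.1979  0.4048  0.6756]
 [ 0.5415 -0.3229  0.405   0.6304]]
```

```bash
python3 -m inch '[0,-0.0107,-0.0534,5.8,0,0,0.08, 0,-0.0107,-0.0534,5.8,0,0,0.08, 0,-0.0107,-0.0534,5.8,0,0,0.08, 0,-0.0107,-0.0534,5.8,0,0,0.08, 0,-0.0107,-0.0534,5.8,0,0,0.08, 0,-0.0107,-0.0534,5.8,0,0,0.08, 0,-0.0107,-0.0534,5.8,0,0,0.08, 0,-0.0107,-0.0534,5.8,0,0,0.08, 0,-0.0107,-0.0534,5.8,0,0,0.08, 0,-0.0107,-0.0534,5.8,0,0,0.08, 0,-0.0107,-0.0534,5.8,0,0,0.08, 0,-0.0107,-0.0534,5.8,0,0,0.08]'
cat > where.py <<'E'
import sys
from h import *
from plant import ctrl
np.set_printoptions(precision=4,suppress=True)
o=ctrl.get_obs();print(o["clock"],o["tool_pos"],"F",o["force"],"M",o["moment"],"open",round(o["opening"],4))
a=list(map(float,sys.argv[1:]))
R0=R.from_euler('xyz',o["orientation"],degrees=True);y=R0.apply([0,1,0]);print("yaw",np.degrees(np.arctan2(-y[0],y[1])))
if a: print("delta",*delta(o,a[:3],toolR(a[3])))
E
python3 where.py .453 -.3863 .4 15.6
```

```text
clock: 1.6
tool_pos: [0.7192, 0.155, 0.3952]
orientation: [139.5, 89.2, -137.3]
force: [0.6, -0.4, 0.8]
opening: 0.08
1.6 [0.7192 0.155  0.3952] F [ 0.5862 -0.415   0.7827] M [ 0.1194 -0.1927  0.0177] open 0.08
yaw 83.24011399109936
delta [ 0.0033  0.2007 -0.5689] [67.6418 -0.8718 -0.1028]
```

```bash
python3 -m inch '[-0.0007,-0.0107,-0.0534,5.8,0,0,0.08, -0.0007,-0.0107,-0.0534,5.8,0,0,0.08, -0.0007,-0.0107,-0.0534,5.8,0,0,0.08, -0.0007,-0.0107,-0.0534,5.8,0,0,0.08, -0.0007,-0.0107,-0.0534,5.8,0,0,0.08, -0.0007,-0.0107,-0.0534,5.8,0,0,0.08, -0.0007,-0.0107,-0.0534,5.8,0,0,0.08, -0.0007,-0.0107,-0.0534,5.8,0,0,0.08, -0.0007,-0.0107,-0.0534,5.8,0,0,0.08, -0.0007,-0.0107,-0.0534,5.8,0,0,0.08]'
python3 where.py .453 -.3863 .32 15.6
```

```text
clock: 2.85
tool_pos: [0.5147, -0.3425, 0.4033]
orientation: [-178.4, 88.6, -155.2]
force: [0.5, -1.7, 0.3]
opening: 0.0797
2.85 [ 0.5147 -0.3425  0.4033] F [ 0.531  -1.6664  0.2757] M [ 0.0014 -0.2407 -0.0023] open 0.0797
yaw 23.14800907846366
delta [ 0.0851 -0.016  -0.0719] [ 7.5472 -1.3708  0.1298]
```

```bash
python3 -m inch '[0.025,-0.008,-0.036,3.8,-0.7,0,0.07, 0.03,-0.008,-0.036,3.8,-0.7,0,0.07, 0.03,0,0,0,0,0,0.07, 0,0,0,0,0,0,0.07]'
python3 where.py .453 -.3863 .22 15.6
python3 - <<'E'
from plant import ctrl
import cv2,pickle
for n in("scene","top"):
    s=ctrl.snapshot(n);pickle.dump(s,open(n+"1.pkl","wb"));cv2.imwrite(f"pics/{n}1.png",s["color"][:,:,::-1])
E
```

```text
clock: 3.35
tool_pos: [0.4464, -0.3875, 0.3177]
orientation: [-52.7, 89.9, -37.9]
force: [0.5, -0.3, 0.0]
opening: 0.0699
3.35 [ 0.4464 -0.3875  0.3177] F [ 0.4962 -0.2797  0.0179] M [ 0.0718 -0.0956  0.05  ] open 0.0699
yaw 14.877743098651983
delta [ 0.0978 -0.0004  0.0065] [-0.7222  0.0781  0.104 ]
```

View pics/scene1.png

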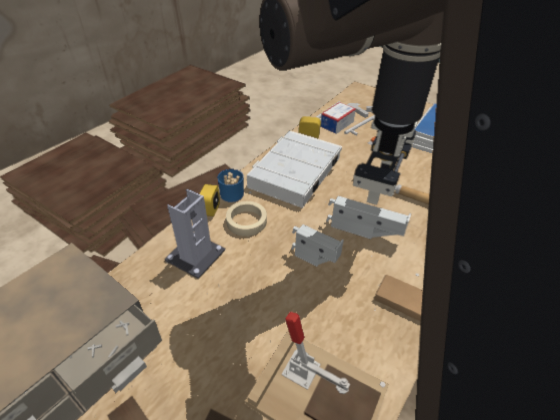

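The scene shows the gripper at (380,180), right over the long bracket at (367,217), with jaws on either side. I'll go down next.

```bash
python3 -m inch '[0.03,0,0.004,-0.7,0,0,0.07, 0.035,0,0.003,0,0,0,0.07, 0.033,0,0,0,0,0,0.07, 0,0,0,0,0,0,0.07]'
python3 where.py .453 -.3863 .22 15.6
```

```text
clock: 3.95
tool_pos: [0.461, -0.3865, 0.2275]
orientation: [-47.8, 88.9, -31.8]
force: [0.5, -0.6, 0.3]
opening: 0.0698
3.95 [ 0.461  -0.3865  0.2275] F [ 0.5003 -0.5663  0.3058] M [ 0.0829 -0.0892  0.0044] open 0.0698
yaw 15.992807359875373
delta [ 0.0074  0.0025 -0.0077] [0.3977 0.7191 0.7876]
```

```bash
python3 -m inch '[0.007,0.0025,-0.007,0,0.7,0.7,0.07, 0,0,0,0,0,0,0.07]'
python3 where.py .453 -.3863 .22 15.6
```

```text
clock: 4.2
tool_pos: [0.455, -0.3863, 0.2234]
orientation: [-57.2, 89.7, -41.1]
force: [0.6, -0.1, 0.5]
opening: 0.0698
4.2 [ 0.455  -0.3863  0.2234] F [ 0.6021 -0.0899  0.5057] M [ 0.0346 -0.1572  0.0208] open 0.0698
yaw 16.09320735981336
delta [ 0.0034  0.0005 -0.0019] [0.4935 0.1412 0.2173]
```

```bash
python3 -m inch '[0.003,0,-0.001,0.5,0.1,0.2,0.07, 0,0,0,0,0,0,0, 0,0,0,0,0,0,0, 0,0,0,0,0,0,0, 0,0,0,0,0,0,0, 0,0,0,0,0,0,0]'
python3 where.py .453 -.3863 .22 15.6
```

```text
clock: 4.95
tool_pos: [0.4546, -0.3871, 0.2228]
orientation: [-37.6, 89.7, -22.0]
force: [0.5, -0.7, -0.7]
opening: 0.03
4.95 [ 0.4546 -0.3871  0.2228] F [ 0.4725 -0.6819 -0.6625] M [ 0.1111 -0.0398 -0.0261] open 0.03
yaw 15.562943524758719
delta [ 0.0028  0.0012 -0.0013] [-0.0368  0.212   0.1631]
```

```bash
python3 -m inch '[-0.015,0,0,0,0,0,0, -0.03,0,0,0,0,0,0, -0.04,0,0,0,0,0,0, -0.04,0,0,0,0,0,0, -0.015,0,0,0,0,0,0, 0,0,0,0,0,0,0]'
python3 where.py .5685 -.094 .36 8.7
```

```text
clock: 5.7
tool_pos: [0.4524, -0.386, 0.3668]
orientation: [97.5, 89.9, 113.0]
force: [-0.2, 0.0, -4.2]
opening: 0.0299
5.7 [ 0.4524 -0.386   0.3668] F [-0.1758  0.031  -4.2196] M [ 0.0737 -0.1064  0.0148] open 0.0299
yaw 15.498868940193518
delta [0.0073 0.2503 0.1899] [ 6.7989 -0.0235 -0.1225]
```

```bash
python3 -m inch '[0,0.02,0.015,0,0,0,0, 0,0.035,0.027,1,0,0,0, 0,0.035,0.027,1,0,0,0, 0,0.035,0.027,1,0,0,0, 0,0.035,0.027,1,0,0,0, 0,0.035,0.027,1,0,0,0, 0,0.03,0.02,1,0,0,0, 0,0.015,0.01,0.8,0,0,0, 0,0,0,0,0,0,0]'
python3 where.py .5685 -.094 .33 8.7
```

```text
clock: 6.82
tool_pos: [0.5732, -0.1022, 0.3475]
orientation: [155.9, 88.3, 164.1]
force: [-0.1, -0.6, -3.7]
opening: 0.0296
6.825 [ 0.5732 -0.1022  0.3475] F [-0.1483 -0.6003 -3.6541] M [-0.0248 -0.2016 -0.0294] open 0.0296
yaw 8.196571378728645
delta [ 0.0177  0.0085 -0.0031] [-0.4942 -1.5319 -0.6941]
```

```bash
python3 -m inch '[0.018,0.005,-0.003,-0.4,-1,-0.5,0, 0.018,0.004,-0.002,0,-0.4,0,0, 0.015,0,0,0,0,0,0, 0,0,0,0,0,0,0, 0,0,0,0,0,0,0]'
python3 where.py .5685 -.094 .296 8.7
python3 - <<'E'
from plant import ctrl
import cv2,pickle
for n in("scene","top"):
    s=ctrl.snapshot(n);pickle.dump(s,open(n+"2.pkl","wb"));
    c=s["color"][:,:,::-1]
    c=c[150:300,110:310] if n=="scene" else c[90:290,150:350]
    cv2.imwrite(f"pics/{n}2.png",cv2.resize(c,None,fx=3,fy=3,interpolation=cv2.INTER_CUBIC))
E
```

```text
clock: 7.45
tool_pos: [0.564, -0.0958, 0.2907]
orientation: [160.5, 89.4, 169.1]
force: [0.2, 0.2, -3.8]
opening: 0.0299
7.45 [ 0.564  -0.0958  0.2907] F [ 0.1634  0.206  -3.819 ] M [ 0.0649 -0.2044  0.0263] open 0.0299
yaw 8.557359692651445
delta [-0.0054  0.0011  0.0047] [-0.1417 -0.563  -0.2002]
```

View pics/scene2.png

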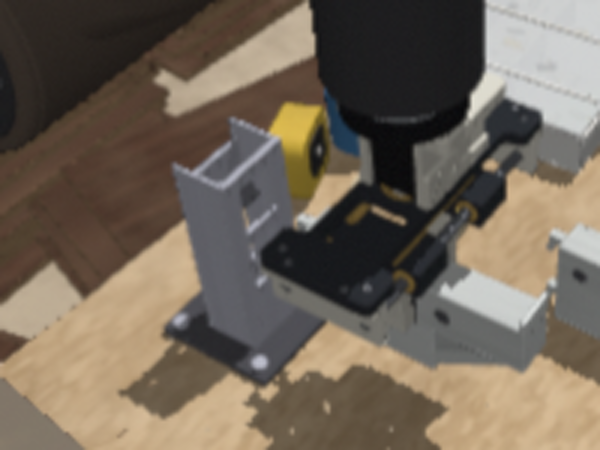

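View pics/top2.png

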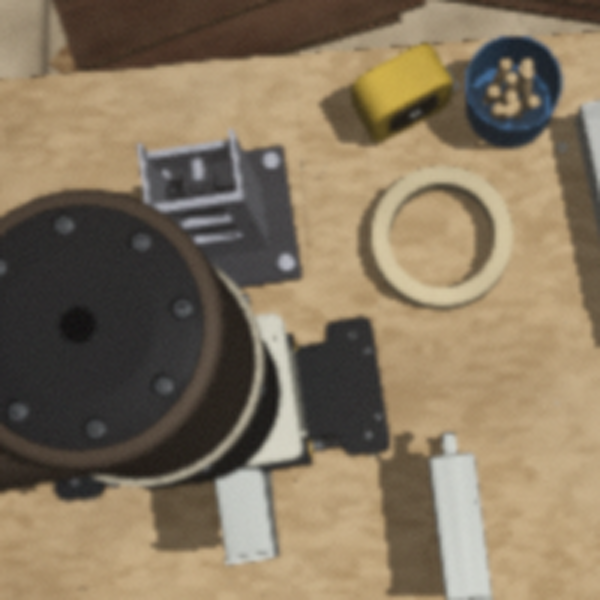

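The scene crop shows the upper claw just clear of the slots, at about (305,222), with the gripper over the body. In the top crop the bracket's front end is at (250,515) and the upright is clear at (190,175). I'll measure the sideways offset and the height from the front end.

```bash
cat > meas.py <<'E'
import sys
from h import *
np.set_printoptions(precision=4,suppress=True)
s=load(sys.argv[1]);top=sys.argv[1].startswith("top")
P=cloud(s);c=np.array([.692,-.0751] if top else [.6901,-.0758]);a=np.radians(8.8);w=np.array([np.cos(a),np.sin(a)]);n=np.array([-w[1],w[0]])
Q=P.reshape(-1,3);Q=Q[np.isfinite(Q).all(1)]
X=(Q[:,:2]-c)@w;Y=(Q[:,:2]-c)@n;Z=Q[:,2]
for lo in (-.215,-.205,-.195,-.185,-.175,-.165,-.155):
    j=(X>=lo)&(X<lo+.01)&(np.abs(Y)<.05)&(Z>.1)&(Z<.19)
    if j.sum()>3: 
        zt=np.percentile(Z[j],90);k=j&(np.abs(Z-zt)<.012)
        print(lo,"n",j.sum(),"ztop %.4f"%np.median(Z[k]),"Y %.4f %.4f mid %.4f"%(Y[k].min(),Y[k].max(),(Y[k].min()+Y[k].max())/2),"Xmin %.4f"%X[k].min())
E
python3 meas.py top2; echo; python3 meas.py scene2
```

```text
-0.215 n 98 ztop 0.1497 Y -0.0142 0.0148 mid 0.0003 Xmin -0.2149
-0.205 n 98 ztop 0.1496 Y -0.0141 0.0158 mid 0.0008 Xmin -0.2050
-0.195 n 98 ztop 0.1490 Y -0.0145 0.0158 mid 0.0006 Xmin -0.1949
-0.185 n 101 ztop 0.1491 Y -0.0143 0.0154 mid 0.0005 Xmin -0.1850
-0.175 n 94 ztop 0.1488 Y -0.0140 0.0148 mid 0.0004 Xmin -0.1749
-0.165 n 12 ztop 0.1489 Y -0.0116 0.0018 mid -0.0049 Xmin -0.1650

-0.215 n 117 ztop 0.1485 Y -0.0135 0.0177 mid 0.0021 Xmin -0.2150
-0.205 n 132 ztop 0.1483 Y -0.0149 0.0171 mid 0.0011 Xmin -0.2048
-0.195 n 142 ztop 0.1487 Y -0.0142 0.0175 mid 0.0016 Xmin -0.1948
-0.185 n 141 ztop 0.1488 Y -0.0152 0.0171 mid 0.0010 Xmin -0.1848
-0.175 n 172 ztop 0.1873 Y -0.0479 0.0492 mid 0.0006 Xmin -0.1682
-0.165 n 142 ztop 0.1850 Y -0.0201 0.0500 mid 0.0149 Xmin -0.1648
-0.155 n 113 ztop 0.1486 Y -0.0144 0.0177 mid 0.0017 Xmin -0.1550
```

```bash
python3 -m inch '[-0.005,0,0,0,-0.6,-0.2,0, 0,0,0.01,0,0,0,0, 0,0,0.012,0,0,0,0, 0,0,0,0,0,0,0]'
python3 where.py .6075 -.0885 .2965 8.7
```

```text
clock: 8.05
tool_pos: [0.5883, -0.0922, 0.2981]
orientation: [-4.5, 89.7, 4.1]
force: [-0.1, -0.6, -3.9]
opening: 0.0297
8.05 [ 0.5883 -0.0922  0.2981] F [-0.1009 -0.6009 -3.8659] M [ 0.0469 -0.0287 -0.004 ] open 0.0297
yaw 8.57516054193132
delta [0.0017 0.0008 0.0195] [-0.1248  0.3216  0.0256]
```

```bash
python3 -m inch '[0.001,0,0.006,0,0.3,0,0, 0,0,0.006,0,0,0,0, 0,0,0,0,0,0,0]'
python3 where.py .6075 -.0885 .2965 8.7
```

```text
clock: 8.43
tool_pos: [0.601, -0.0902, 0.2964]
orientation: [-166.6, 89.9, -158.0]
force: [0.2, 0.2, -4.1]
opening: 0.0299
8.425 [ 0.601  -0.0902  0.2964] F [ 0.2163  0.1922 -4.0524] M [ 0.0536 -0.1181 -0.0174] open 0.0299
yaw 8.571707104751148
delta [-0.0001  0.0007  0.0067] [-0.1283 -0.0726  0.0172]
```

```bash
python3 -m inch '[0,0,0.004,0,0,0,0, 0,0,0,0,0,0,0]'
python3 where.py .6075 -.0885 .2965 8.7;python3 -m inch '[0,0,0.003,0,0,0,0, 0,0,0,0,0,0,0]'
python3 where.py .6075 -.0885 .2965 8.7
python3 - <<'E'
from plant import ctrl
import cv2,pickle
for n in("scene","top"):
    s=ctrl.snapshot(n);pickle.dump(s,open(n+"3.pkl","wb"));
    c=s["color"][:,:,::-1]
    c=c[150:300,110:310] if n=="scene" else c[90:290,150:350]
    cv2.imwrite(f"pics/{n}3.png",cv2.resize(c,None,fx=3,fy=3,interpolation=cv2.INTER_CUBIC))
E
python3 meas.py top3; echo; python3 meas.py scene3
```

```text
clock: 8.68
tool_pos: [0.6049, -0.0896, 0.2962]
orientation: [-174.1, 89.9, -165.5]
force: [-0.4, -0.9, -3.2]
opening: 0.03
8.675 [ 0.6049 -0.0896  0.2962] F [-0.4071 -0.8688 -3.1936] M [0.0865 0.0287 0.0091] open 0.03
yaw 8.56484047429435
delta [-0.0003  0.0007  0.0027] [-0.1352 -0.1188  0.0121]
clock: 8.93
tool_pos: [0.6078, -0.0892, 0.2963]
orientation: [-176.0, 89.9, -167.5]
force: [-1.3, -0.0, -3.1]
opening: 0.03
8.925 [ 0.6078 -0.0892  0.2963] F [-1.3412 -0.0148 -3.1426] M [ 0.0009  0.099  -0.0227] open 0.03
yaw 8.560769195669929
delta [-0.0002  0.0007 -0.0002] [-0.1392 -0.1329  0.009 ]
-0.175 n 103 ztop 0.1566 Y -0.0150 0.0149 mid -0.0000 Xmin -0.1741
-0.165 n 98 ztop 0.1545 Y -0.0149 0.0143 mid -0.0003 Xmin -0.1650
-0.155 n 98 ztop 0.1542 Y -0.0152 0.0153 mid 0.0000 Xmin -0.1549

-0.175 n 229 ztop 0.1581 Y -0.0150 0.0160 mid 0.0005 Xmin -0.1738
-0.165 n 120 ztop 0.1544 Y -0.0148 0.0167 mid 0.0010 Xmin -0.1650
-0.155 n 130 ztop 0.1544 Y -0.0153 0.0160 mid 0.0004 Xmin -0.1550
```

View pics/scene3.png

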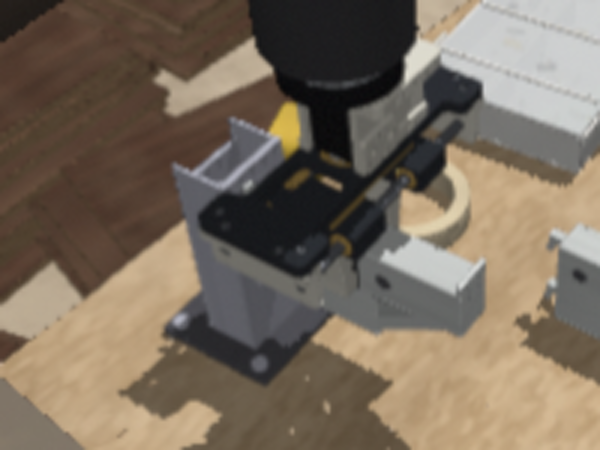

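View pics/top3.png

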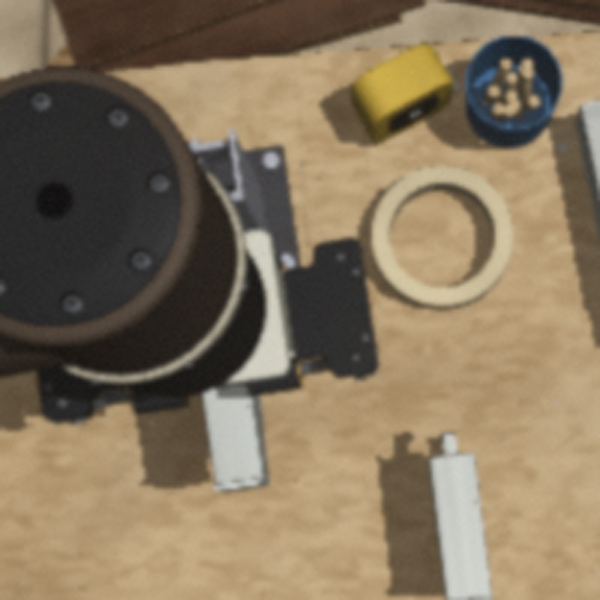

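The claws are in: the front tip sits 174 mm off the face, so the rear gap is about 3–4 mm, and it is raised 24 mm. The scene crop agrees, with the bracket's rear close to the upright at about (300,290). I'll close the gap next, then lower.

```bash
python3 -m inch '[0,0,0.003,0,0,0,0, 0,0,0,0,0,0,0]'
python3 where.py .6075 -.0885 .2735 8.7
```

```text
clock: 9.28
tool_pos: [0.6106, -0.0888, 0.2963]
orientation: [-178.5, 89.9, -169.9]
force: [-1.3, 0.9, -3.7]
opening: 0.0295
9.275 [ 0.6106 -0.0888  0.2963] F [-1.3292  0.8595 -3.667 ] M [0.0142 0.1656 0.0134] open 0.0295
yaw 8.557699122049916
delta [ 0.0228  0.0007 -0.003 ] [-0.1423 -0.1481  0.0037]
```

```bash
python3 -m inch '[0.005,0,0,0,0,0,0, 0.005,0,0,0,0,0,0, 0,0,0,0,0,0,0]'
python3 where.py .6075 -.0885 .2735 8.7
```

```text
clock: 9.65
tool_pos: [0.6104, -0.0888, 0.2853]
orientation: [179.8, 89.8, -171.6]
force: [-1.1, -0.3, -3.6]
opening: 0.0303
9.65 [ 0.6104 -0.0888  0.2853] F [-1.1343 -0.3192 -3.6069] M [ 0.0003  0.1017 -0.0061] open 0.0303
yaw 8.552615501088722
delta [ 0.0118  0.0007 -0.0028] [-0.1474 -0.175  -0.0007]
```

```bash
python3 -m inch '[0.004,0,0,0,0,0,0, 0.003,0,0,0,0,0,0, 0,0,0,0,0,0,0]'
python3 where.py .6075 -.0885 .2735 8.7; python3 -m inch '[0.002,0,0,0,0,0,0, 0,0,0,0,0,0,0]'
python3 where.py .6075 -.0885 .2735 8.7
```

```text
clock: 10.02
tool_pos: [0.6103, -0.0888, 0.2776]
orientation: [179.3, 89.8, -172.1]
force: [-0.6, 0.2, -4.3]
opening: 0.0297
10.025 [ 0.6103 -0.0888  0.2776] F [-0.5588  0.2091 -4.2942] M [-0.0083  0.1082  0.009 ] open 0.0297
yaw 8.547116708354137
delta [ 0.0041  0.0007 -0.0028] [-0.1529 -0.2008 -0.0027]
clock: 10.28
tool_pos: [0.6106, -0.0888, 0.2756]
orientation: [-178.7, 89.8, -170.2]
force: [0.3, -0.4, -4.3]
opening: 0.0301
10.275 [ 0.6106 -0.0888  0.2756] F [ 0.3339 -0.4109 -4.2943] M [ 0.0268 -0.1268  0.0285] open 0.0301
yaw 8.555381633009086
delta [ 0.0021  0.0007 -0.003 ] [-0.1446 -0.1566  0.0033]
```

```bash
for i in 1; do python3 -m inch '[0.002,0,0,0,0,0,0, 0,0,0,0,0,0,0]'; done; python3 where.py .6075 -.0885 .2735 8.7; python3 -m inch '[0.001,0,0,0,0,0,0, 0,0,0,0,0,0,0]'
python3 where.py .6075 -.0885 .2735 8.7
```

```text
clock: 10.52
tool_pos: [0.6109, -0.0887, 0.2737]
orientation: [-175.7, 89.9, -167.2]
force: [0.3, -0.3, -3.9]
opening: 0.0296
10.525 [ 0.6109 -0.0887  0.2737] F [ 0.3294 -0.3346 -3.8873] M [ 0.0074 -0.1114 -0.0059] open 0.0296
yaw 8.562074938236284
delta [ 0.0002  0.0007 -0.0033] [-0.1379 -0.1109  0.0082]
clock: 10.78
tool_pos: [0.6109, -0.0887, 0.2732]
orientation: [-169.2, 89.9, -160.6]
force: [-0.5, -0.3, -3.2]
opening: 0.0297
10.775 [ 0.6109 -0.0887  0.2732] F [-0.5194 -0.2668 -3.1557] M [ 0.0936  0.137  -0.0085] open 0.0297
yaw 8.568152576947941
delta [-0.0003  0.0007 -0.0033] [-0.1319 -0.0808  0.0153]
```

```bash
python3 -m inch '[0.001,0,0,0,0,0,0, 0,0,0,0,0,0,0]'; python3 -m inch '[0.0015,0,0,0,0,0,0, 0,0,0,0,0,0,0]'
python3 where.py .6075 -.0885 .2735 8.7
```

```text
clock: 11.02
tool_pos: [0.6108, -0.0888, 0.2729]
orientation: [-155.9, 89.9, -147.3]
force: [-0.7, -0.6, -1.6]
opening: 0.0296
clock: 11.28
tool_pos: [0.6105, -0.0888, 0.2723]
orientation: [-153.6, 89.9, -145.0]
force: [-1.5, 0.6, -2.3]
opening: 0.0297
11.275 [ 0.6105 -0.0888  0.2723] F [-1.5139  0.6113 -2.2827] M [0.2672 0.0835 0.0343] open 0.0297
yaw 8.59599044053745
delta [-0.0012  0.0007 -0.0029] [-0.104  -0.0562  0.0278]
```

```bash
python3 -m inch '[0.003,0,0,0,0,0,0]'; python3 where.py;  python3 -m inch '[0.005,0,0,0,0,0,0]'
python3 where.py .6075 -.0885 .2735 8.7
```

```text
clock: 11.4
tool_pos: [0.6097, -0.089, 0.2699]
orientation: [-167.1, 89.8, -158.5]
force: [-13.1, 0.2, 12.7]
opening: 0.0301
11.4 [ 0.6097 -0.089   0.2699] F [-13.0833   0.2334  12.7187] M [0.4786 3.7532 0.1217] open 0.0301
yaw 8.6053944914807
clock: 11.52
tool_pos: [0.6091, -0.0893, 0.2674]
orientation: [-154.1, 89.8, -145.4]
force: [-18.8, 3.8, 39.2]
opening: 0.0299
11.525 [ 0.6091 -0.0893  0.2674] F [-18.7997   3.8304  39.1639] M [1.7708 5.9875 0.2848] open 0.0299
yaw 8.67798494509762
delta [-0.0061  0.001  -0.0015] [-0.0222 -0.2136  0.1037]
```

Pressing reached 39 N, more than intended. I'll ease off and look.

```bash
python3 -m inch '[-0.003,0,0,0,0,0,0, 0,0,0,0,0,0,0]'
python3 where.py
python3 - <<'E'
from plant import ctrl
import cv2,pickle
for n in("scene","top"):
    s=ctrl.snapshot(n);pickle.dump(s,open(n+"4.pkl","wb"));
    c=s["color"][:,:,::-1]
    c=c[150:300,110:310] if n=="scene" else c[90:290,150:350]
    cv2.imwrite(f"pics/{n}4.png",cv2.resize(c,None,fx=3,fy=3,interpolation=cv2.INTER_CUBIC))
E
python3 meas.py top4; echo; python3 meas.py scene4
```

```text
clock: 11.78
tool_pos: [0.6089, -0.0892, 0.2703]
orientation: [-156.5, 89.8, -147.9]
force: [-1.1, 0.1, -1.9]
opening: 0.0299
11.775 [ 0.6089 -0.0892  0.2703] F [-1.0806  0.1489 -1.8647] M [ 0.0162  0.1279 -0.0124] open 0.0299
yaw 8.664317345026026
-0.175 n 86 ztop 0.1264 Y -0.0155 0.0137 mid -0.0009 Xmin -0.1749
-0.165 n 86 ztop 0.1249 Y -0.0155 0.0142 mid -0.0006 Xmin -0.1649
-0.155 n 87 ztop 0.1248 Y -0.0157 0.0144 mid -0.0007 Xmin -0.1549

-0.175 n 154 ztop 0.1262 Y -0.0160 0.0154 mid -0.0003 Xmin -0.1749
-0.165 n 96 ztop 0.1237 Y -0.0153 0.0154 mid 0.0001 Xmin -0.1649
-0.155 n 97 ztop 0.1246 Y -0.0157 0.0159 mid 0.0001 Xmin -0.1550
```

View pics/scene4.png

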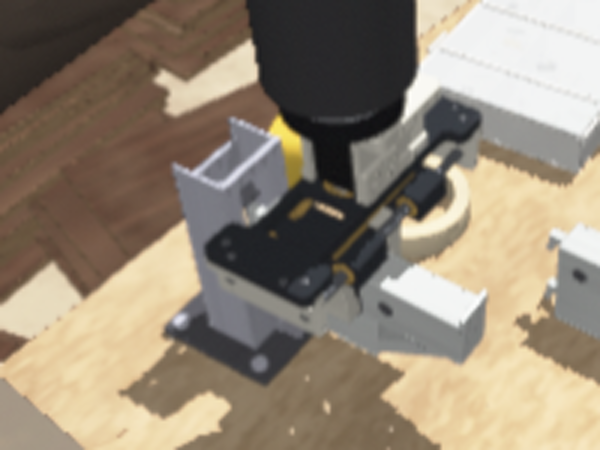

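Run:
```python
from h import *
ims=[]
for n in("scene0","scene3","scene4"):
    c=load(n)["color"][:,:,::-1][185:260,165:230];ims.append(cv2.resize(c,None,fx=4,fy=6,interpolation=cv2.INTER_CUBIC))
cv2.imwrite("pics/cmp.png",np.hstack(ims))
ims=[]
for n in("top0","top4"):
    c=load(n)["color"][:,:,::-1][130:175,195:245];ims.append(cv2.resize(c,None,fx=8,fy=8,interpolation=cv2.INTER_CUBIC))
cv2.imwrite("pics/cmpt.png",np.hstack(ims))
```

View pics/cmp.png

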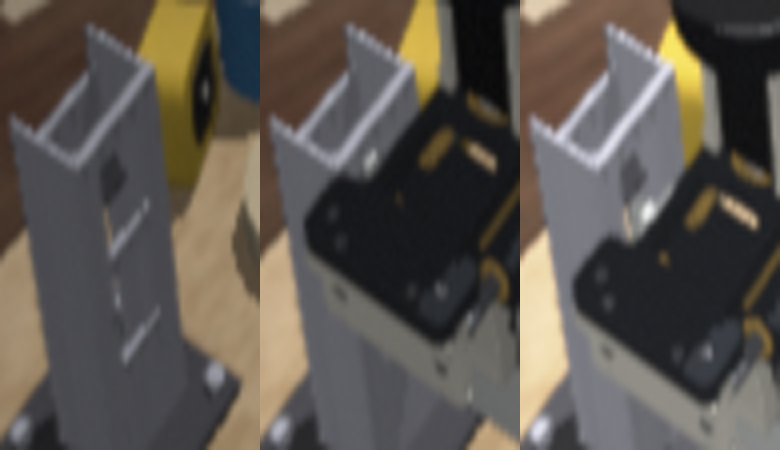

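View pics/cmpt.png

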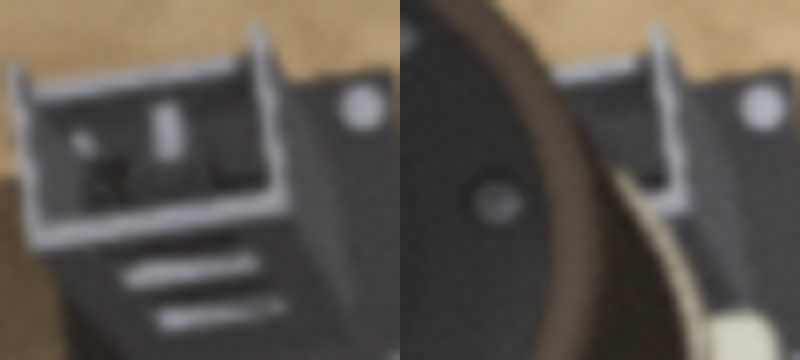

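The picture shows the claw seated at the slot's bottom (third panel, about (645,210)), with the slot above it clear. I'll let go, back straight up and check the catch from above.

```bash
python3 -m inch '[0,0,0,0,0,0,0.06, 0,0,0,0,0,0,0.06, 0,0,0,0,0,0,0.06, -0.01,0,0,0,0,0,0.06, -0.03,0,0,0,0,0,0.06, -0.04,0,0,0,0,0,0.06, -0.05,0,0,0,0,0,0.06, 0,-0.03,-0.05,0,0,0,0.06, 0,-0.03,-0.05,0,0,0,0.06, 0,-0.03,-0.05,0,0,0,0.06, 0,-0.03,-0.05,0,0,0,0.06]'
python3 where.py
python3 - <<'E'
from plant import ctrl
import cv2,pickle
for n in("scene","top"):
    s=ctrl.snapshot(n);pickle.dump(s,open(n+"5.pkl","wb"));
    c=s["color"][:,:,::-1];cv2.imwrite(f"pics/{n}5f.png",c)
    c=c[150:300,110:310] if n=="scene" else c[90:290,150:350]
    cv2.imwrite(f"pics/{n}5.png",cv2.resize(c,None,fx=3,fy=3,interpolation=cv2.INTER_CUBIC))
from h import *
ims=[]
for n in("top0","top5"):
    c=load(n)["color"][:,:,::-1][130:175,195:245];ims.append(cv2.resize(c,None,fx=8,fy=8,interpolation=cv2.INTER_CUBIC))
cv2.imwrite("pics/cmpt5.png",np.hstack(ims))
E
sed -i 's/for lo in .*:/for lo in np.arange(-.185,0,.01):/' meas.py
python3 meas.py top5; echo; python3 meas.py scene5
```

```text
clock: 13.25
tool_pos: [0.4291, -0.2397, 0.4107]
orientation: [-52.1, 89.6, -43.1]
force: [0.5, -0.5, 0.4]
opening: 0.06
13.25 [ 0.4291 -0.2397  0.4107] F [ 0.5202 -0.547   0.3518] M [-0.0734 -0.2036 -0.0042] open 0.06
yaw 9.036848976000533
-0.175 n 89 ztop 0.1249 Y -0.0143 0.0156 mid 0.0007 Xmin -0.1750
-0.16499999999999998 n 87 ztop 0.1239 Y -0.0144 0.0151 mid 0.0003 Xmin -0.1647
-0.15499999999999997 n 87 ztop 0.1247 Y -0.0145 0.0148 mid 0.0002 Xmin -0.1548
-0.14499999999999996 n 87 ztop 0.1252 Y -0.0146 0.0152 mid 0.0003 Xmin -0.1448
-0.13499999999999995 n 90 ztop 0.1259 Y -0.0149 0.0153 mid 0.0002 Xmin -0.1350
-0.12499999999999994 n 90 ztop 0.1266 Y -0.0148 0.0144 mid -0.0002 Xmin -0.1250
-0.11499999999999994 n 88 ztop 0.1268 Y -0.0150 0.0151 mid 0.0000 Xmin -0.1149
-0.10499999999999993 n 89 ztop 0.1274 Y -0.0147 0.0150 mid 0.0002 Xmin -0.1050
-0.09499999999999992 n 90 ztop 0.1280 Y -0.0152 0.0149 mid -0.0002 Xmin -0.0949
-0.08499999999999991 n 85 ztop 0.1285 Y -0.0152 0.0149 mid -0.0001 Xmin -0.0849
-0.0749999999999999 n 90 ztop 0.1294 Y -0.0151 0.0145 mid -0.0003 Xmin -0.0749
-
[... 1344 characters left out ...]
991 n 100 ztop 0.1276 Y -0.0144 0.0160 mid 0.0008 Xmin -0.0847
-0.0749999999999999 n 93 ztop 0.1285 Y -0.0143 0.0160 mid 0.0008 Xmin -0.0749
-0.06499999999999989 n 90 ztop 0.1286 Y -0.0166 0.0159 mid -0.0004 Xmin -0.0648
-0.05499999999999988 n 94 ztop 0.1291 Y -0.0145 0.0160 mid 0.0008 Xmin -0.0547
-0.04499999999999987 n 92 ztop 0.1303 Y -0.0147 0.0162 mid 0.0008 Xmin -0.0449
-0.034999999999999865 n 91 ztop 0.1306 Y -0.0157 0.0168 mid 0.0005 Xmin -0.0350
-0.024999999999999856 n 96 ztop 0.1316 Y -0.0153 0.0157 mid 0.0002 Xmin -0.0250
-0.014999999999999847 n 77 ztop 0.1323 Y -0.0149 0.0152 mid 0.0001 Xmin -0.0145
-0.004999999999999838 n 429 ztop 0.1694 Y -0.0320 0.0306 mid -0.0007 Xmin -0.0015
```

View pics/scene5.png

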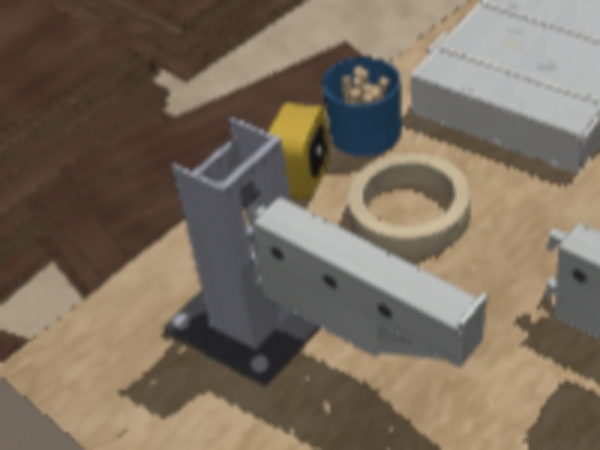

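View pics/cmpt5.png

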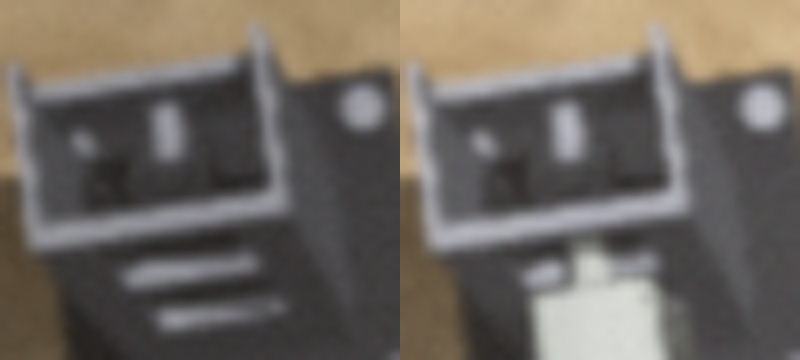

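View pics/top5f.png

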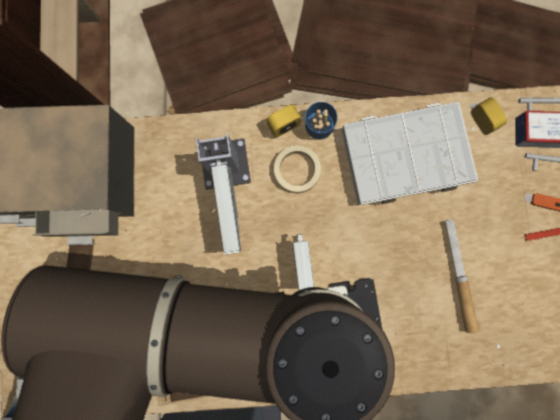

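Run:
```python
from h import *
np.set_printoptions(precision=1,suppress=True,linewidth=200)
a=np.radians(8.8);w=np.array([np.cos(a),np.sin(a)]);n=np.array([-w[1],w[0]]);c=np.array([.692,-.0751])
for nm in("top0","top5"):
    s=load(nm);P=cloud(s);g=cv2.cvtColor(s["color"],cv2.COLOR_RGB2GRAY)
    print(nm)
    for v in range(140,157): print(v,g[v,211:221],"X",((P[v,211:221,:2]-c)@w*1e3)[2:8],"Z",(P[v,211:221,2]*1e3)[2:8])
```

```text
top0
140 [132 124 110 105 102  93  83  81  75  70] X [38.2 39.1 38.1 38.4 37.5 38.7] Z [157.4 153.  155.6 153.4 155.7 150. ]
141 [80 74 71 68 69 65 57 55 55 54] X [37.6 38.3 38.2 37.9 38.9 38.2] Z [152.8 149.3 148.5 148.3 143.5 144.9]
142 [54 56 61 68 79 78 65 55 55 50] X [37.5 39.3 37.9 38.5 37.6 38.4] Z [146.1 138.5 142.7 139.1 141.2 137.3]
143 [ 55  59  72  99 121 118  86  60  52  50] X [38.4 39.4 38.4 38.5 38.2 38.5] Z [135.8 131.2 133.6 132.  132.  129.7]
144 [ 55  57  79 118 147 141 103  67  56  54] X [37.2 36.  35.4 36.8 38.8 38.6] Z [133.1 136.6 137.5 131.2 122.7 122.1]
145 [ 57  60  76 119 149 147 114  79  61  59] X [35.6 34.8 34.1 34.4 34.1 66.7] Z [132.  133.6 135.3 133.  133.    9.5]
146 [ 60  59  75 117 147 150 123  85  66  60] X [33.4 32.4 31.6 31.3 32.7 66.1] Z [132.9 135.4 137.1 137.3 130.9   3.5]
147 [ 61  63  75 111 141 149 122  86  65  56] X [64.5 30.  30.2 30.5 29.4 29.5] Z [  8.2 137.1 135.4 133.1 136.  134.5]
148 [ 57  62  73 107 137 143 117  82  64  61] X [29.2 28.5 27.9 28.1 27.9 27.6] Z [134.2 135.6 136.8 134.6 134.2 134.1]
149 [ 56  62  71  94 120 121  99  7
[... 2137 characters left out ...]
  134.  135.  130.5 134. ]
151 [68 73 70 74 76 76 73 67 67 65] X [23.9 23.4 23.3 21.6 22.2 22.1] Z [132.2 132.9 132.1 137.6 134.  133.2]
152 [67 68 68 69 72 73 70 67 67 66] X [21.5  nan 18.8 17.4 17.1 16.6] Z [133.9   nan 142.1 146.4 146.3 147.3]
153 [64 66 67 68 68 65 63 64 70 66] X [16.6 16.7 16.4 16.4 15.7 14.2] Z [145.7 144.3 144.2 143.  144.3 149.2]
154 [62 67 70 67 67 69 70 76 83 85] X [15.4 14.4 14.2 13.8 13.9 14.6] Z [142.8 145.5 145.2 145.6 144.  140. ]
155 [ 68  80  83  92 103 110 118 125 130 133] X [13.8 13.8 12.8 13.4 13.2 11.9] Z [141.5 140.4 143.  139.5 138.9 143. ]
156 [116 126 131 144 158 167 168 170 169 170] X [4.2 4.2 3.2 3.5 2.6 2.2] Z [173.  171.8 174.5 172.4 174.8 175.2]
```

```bash
python3 -m inch '[0,0,0,0,0,0,0.06, 0,0,0,0,0,0,0.06, 0,0,0,0,0,0,0.06, 0,0,0,0,0,0,0.06]' >/dev/null
python3 - <<'E'
from plant import ctrl
from h import *
s=ctrl.snapshot("top");t=load("top5")
A=cloud(s);B=cloud(t)
d=np.abs(A-B)[190:250,215:240].reshape(-1,3);print("median diff bracket 5->now",np.nanmedian(d,0), "gray diff",np.abs(s["color"][130:255,195:245].astype(int)-t["color"][130:255,195:245]).mean())
S=ctrl.snapshot("scene");Z=load("scene0")
for q in (Z,S):
    Q=cloud(q)[215:270,285:345].reshape(-1,3);Q=Q[np.abs(Q[:,2]-.08)<.005];print("short",len(Q),np.nanmean(Q,0),Q[:,:2].min(0),Q[:,:2].max(0))
print(ctrl.get_obs()["force"],ctrl.get_obs()["clock"])
E
```

```text
median diff bracket 5->now [0.00011972 0.00019641 0.00156918] gray diff 1.2395733333333334
short 537 [ 0.49245577 -0.23664891  0.07994672] [ 0.43965731 -0.25888923] [ 0.55359095 -0.21820541]
short 535 [ 0.49265087 -0.23670266  0.07986662] [ 0.44008627 -0.25840793] [ 0.55447926 -0.21803257]
[-0.57098546  0.09897389  0.26849   ] 13.95
```

The bracket is at rest, the short one hasn't moved and the catch profile matches its sprung-out state, so I'll hand in.

```bash
python3 -c "
from plant import ctrl
print(ctrl.close_job())"
```

```text
the job is handed in; nothing more can be done
None
```

I hung the long bracket on the upright with both claws in the slots, pressed it down, let go and backed the arm away. I handed the job in at about 14 s of the 37 s allowed; no verdict is reported.

**Position:** the centre is about 85–87 mm in front of the upper sill, within 1 mm sideways, and about 30 mm below the sill. It is square to the upright to within about 1° when seen from above.

**Droop:** the bracket tilts about 3.5° nose-down, so its tip sits roughly 6–7 mm below level. That puts the top of the upper tongue at the height of the catch's underside, as it would be if the catch were holding it.

**Catch:** I could not read its value. Seen through the top of the upright, its profile matches the starting picture to well under 1 mm, so I take it to be sprung out.

**Rest and the short bracket:** two pictures about 0.6 s apart show the hung bracket still. The short bracket's measured position is unchanged to within 1 mm, and the gripper was clear of everything with the force reading near zero.

**What went wrong:** the final press peaked at 39 N upward (about 43 N in all) at the wrist, well over the advised 3–15 N. This force went through the fingers holding the bracket. I eased off at once, and the wrist stayed well under its 120 N limit.

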